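# Put a dish on the balance under its push-latch cover

### The job

Press the orange tab of the balance's clear cover once so that the cover springs open, then set the petri dish gently and flat on the middle of the round steel pan. Swing the cover down again and press the tab once more so that it latches shut over the dish and stays shut. Leave the small yellow lamp box where it stands.

Things in the scene. Friction and masses are not known exactly. Their poses are not given: they have to be found in the camera images.
- balance: white low balance fixed to the bench, base 250 (x) by 170 (y) by 22 mm. Origin on the underside, straight below the pan's centre; +x points to the hinge at the back, +y left, z up. Base from x = -145 to +105 mm; plinth under the pan 41 mm high. Keep the arm off the 0.6 m tall grey divider panel to its left, on the bench from (0.39, 0.22) to (0.96, 0.10) m
- pan_centre (a point): centre of the top face of the balance's round steel pan (diameter 100 mm, 4 mm thick), 52 mm above the bench when empty. The pan is sprung (80 N/m), sinks straight down by 6 mm at most, about 2.5 to 5 mm under the dish
- pan (a joint): how far the pan is pressed down: 0 empty, 0.006 m at its stop
- cover (a joint): cover angle about its rear hinge: 0 latched shut, -0.048 rad pressed to the end stop, 1.62 fully open. A spring (about 2 N at the tab) always pushes it open; only the push latch holds it. Each press to the end stop (tab 9 mm below latched), then let go, switches it: latched -> springs open to 1.62 within about 2 s; swung down from open and pressed -> latched. Stopping short may not switch it
- tab (a point): middle of the pressing face of the orange thumb tab (40x50x8 mm) on the cover's front; 22 mm ahead of the front wall, 192 mm ahead of the hinge axis, 15 mm above it: 60 mm above the bench when latched. Turns with the cover: point x to the hinge, z out of the face. Open, the tab points up, its face to the back, 0.24 m above the bench: push it from behind, forward and down round the hinge
- cover_hinge (a point): middle of the cover's hinge axis, 85 mm behind the pan's centre, 45 mm above the bench, along the balance's y. The cover is an open-bottomed clear box with grey edges, 168 mm long (x), 150 wide, 62 tall; shut, its top is 96 mm above the bench, 36 mm above the tab's face. Open, it stands upright behind the hinge, except a 25 mm latch tongue that sticks forward at 0.22 m height
- dish: closed clear petri dish with its lid on and faintly pink filling, the only dish on the bench, diameter 60 mm (grips at 54 mm), 14 mm high, about 30 g, lying on the bench. Origin at the centre of its underside, z up
- lamp_box: yellow cardboard lamp box, 42 x 52 x 42 mm, a bystander. Origin at the centre of its underside

How it is judged:
By the outcome, as a careful person would: the job done as asked, in the order asked, and still so for the second after the job is handed in, with the robot touching nothing.
It also fails if it takes over 67 s, if anything falls off the work surface, if the arm or the gripper's body presses on something with over 40 N, if the wrist force passes 120 N, or if a joint passes its speed limit or range.

### The arm

A 6-joint arm with a two-finger parallel gripper is mounted at the origin on a cart in front of the work surface, level with it; the furniture and walls round the work are solid. World frame = base frame: x ahead of the robot, y to its left, z up, the work surface at z = 0. Lengths are in m, angles in rad, forces in N, time in s.
With the tool pointing down it reaches from about 0.325 to 0.875 m from the base axis. Payload 4.4 kg.
Tool frame: the origin (TCP) lies midway between the tips of the shut fingers; the grasp point (between the pads) lies 19 mm behind it (env.pinch_z is the distance from the TCP to the grasp point, in m); z points along the fingers, y is the line along which they close (so a half turn about z gives the same grasp; the last joint's range is limited). The gripper opens to 85 mm and grips with 20 to 120 N. Pads are 22 mm wide; open, the fingers measure 114 mm over their backs; the gripper's body (76 mm by 85 mm) begins 54 mm behind the grasp point. The pads swing forward as they close: fully open they stand 13 mm farther back than shut.
Start: joints at [-1.347, 0.207, 1.542, -0, 1.393, -0.15], TCP at [0.21, -0.535, 0.231] pointing down, gripper open.
Joint ranges: [-2.73, 2.73], [-0.86, 2.22], [0.23, 2.46], [-1.11, 4.25], [0.08, 2.63], [-2.82, 2.82]. Speed limits (rad/s): [2.79, 2.79, 3.14, 3.14, 3.14, 3.14].

### API

Orientations are given as a unit quaternion [x, y, z, w].
In Python, from workcell import env gives the robot as it stands. Calls block until the motion is done:
- env.goto(position, orientation): joint-space move of the TCP to a pose.
- env.move_straight(position, frame=None, vel=0.15, stop_force=None): straight line of the TCP; frame=None keeps the orientation; vel is the mean speed in m/s. With stop_force (N) it stops when the force on the tool has changed by that much, and returns True; else False.
- env.goto_joints(angles): joint-space move.
- env.set_gripper(opening, squeeze=None): opening from 0.0 (shut) to 1.0 (fully open); squeeze is the grip in N (None keeps the last); returns when the fingers have stopped.
- env.sleep(seconds).
- env.inverse_kinematics(position, orientation): joint angles nearest the present ones, or None.
- env.sense(): the state.
- env.get_image(name): name is "scene" or "top" or "wrist"; returns (picture, depth): 420x560x3 uint8, red, green, blue; 420x560 float32, m along the optical axis (not along the pixel's ray), 0 where there is no reading.
- env.camera_model(name): a dict with "fx", "fy", "cx", "cy" (pixels), "k1" (the pictures are not rectified: a ray, as slopes to the right and down, at radius r is drawn at 1 + k1 r^2 times it, then the intrinsics apply), "world_from_camera" (4x4, takes a point from camera to world coordinates); the wrist camera has in their place "T_tool_cam" (4x4, takes a point from camera to tool coordinates, whose origin is the TCP and whose axes are the flange's). Camera axes: x right, y up, looking along -z (the intrinsics and any distortion apply to the point x, -y, -z); pixel columns grow to the right and rows downward; lengths in m; the calibration is good to about 2 mm. A picture is of the moment at which its call begins: read the wrist's pose just before it. camera_model takes no time and is no camera call.
A pose or a line that the arm cannot do raises env.IKError and nothing moves.
- env.finish_job(): hands the job in; it is judged then, once.
Trained networks look in the newest picture that a camera, given by its name, has taken for a name from the list of things; names that differ only in an ending like _2 or _b are one class to them, and where a whole thing is asked for, a point or a joint stands for the part that bears it (a point fixed in the world has none). Each returns a list of dicts, best first, with "confidence" (0 to 1); they miss things now and then, are a little off and sometimes report something else, mostly with a low value. They report only what shows in the picture. A call takes as long as a camera call.
- env.spot_in(target, camera): "xyz" ([x, y, z] in m, in world coordinates, good to about 4 mm: the middle of the surface that is visible of it).
The state is a dict: "time_s": time; "joint_pos": joint angles; "qd": joint speeds; "effort": joint torques, N m; "tcp_pos": TCP position; "eef_rot": TCP orientation; "contact_force": force on the tool from outside, world axes, zero at the start; "torque": the same for the moment, N m; "finger_gap": opening from 0.0 (shut) to 1.0 (fully open); "grip_force": force on a finger pad.
Only numpy, scipy, OpenCV 4.12 (cv2) and the standard library are available. Lean on these libraries where they do the work, as an engineer would, in place of code of your own. Each camera call takes 0.05 s, during which the arm holds its last target. There are 200 camera calls.

## Working session

There is one attempt and no reset: what is moved stays moved. The work goes in short steps, each a Python script; the robot and the scene stay as the last script left them, time stands still between calls to the robot, and variables do not carry over. Pictures are saved under pics/ and viewed, at most 10 in all, crops included, and the job is handed in when it is done.

```bash
mkdir -p pics; ls; python3 - <<'E'
from workcell import env
import cv2,numpy as np
for c in ("scene","top"):
    p,d=env.get_image(c); cv2.imwrite(f"pics/{c}0.png",cv2.cvtColor(p,cv2.COLOR_RGB2BGR)); np.save(f"pics/{c}0.npy",d)
    m=env.camera_model(c); print(c,{k:(np.round(v,3).tolist()) for k,v in m.items()})
    for t in ("balance","tab","dish","lamp_box","pan_centre","cover_hinge"):
        print(t,[(np.round(r["xyz"],3).tolist(),round(r["confidence"],2)) for r in env.spot_in(t,c)[:3]])
print(env.sense()["time_s"],env.pinch_z)
E
```

```text
pics
workcell.py
scene {'fx': 451.235, 'fy': 451.235, 'cx': 284.927, 'cy': 212.839, 'k1': 0.041, 'world_from_camera': [[0.868, 0.386, -0.312, 0.29], [-0.497, 0.676, -0.545, -0.668], [0.001, 0.628, 0.778, 0.711], [0.0, 0.0, 0.0, 1.0]]}
balance [([0.556, -0.102, 0.081], 0.97)]
tab [([0.568, -0.094, 0.094], 0.97), ([0.556, -0.1, 0.08], 0.35)]
dish []
lamp_box []
pan_centre []
cover_hinge [([0.568, -0.09, 0.095], 0.75)]
top {'fx': 409.435, 'fy': 409.435, 'cx': 281.01, 'cy': 206.89, 'k1': -0.01, 'world_from_camera': [[0.011, 0.998, -0.057, 0.504], [-1.0, 0.013, 0.025, -0.198], [0.026, 0.057, 0.998, 0.926], [0.0, 0.0, 0.0, 1.0]]}
balance [([0.565, -0.073, 0.099], 0.86)]
tab [([0.584, -0.07, 0.097], 0.72), ([0.588, -0.363, 0.012], 0.68)]
dish [([0.588, -0.364, 0.014], 0.68)]
lamp_box [([0.469, -0.355, 0.041], 0.55)]
pan_centre []
cover_hinge [([0.583, -0.072, 0.1], 0.57)]
0.7 0.0187
```

View pics/scene0.png

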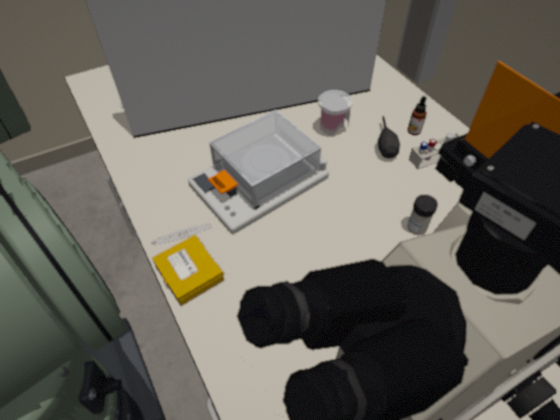

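View pics/top0.png

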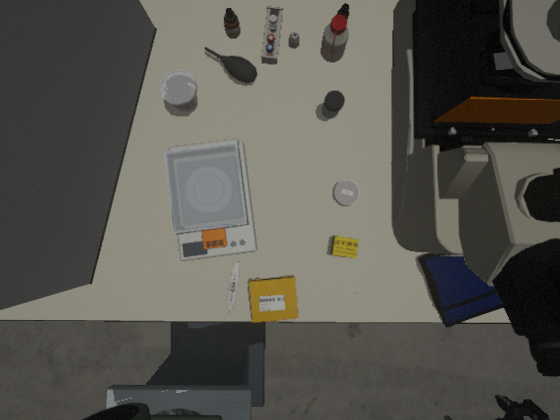

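Scene: balance with its closed cover (orange tab at 223,181), with the dish hidden by the arm. Top: tab (215,239), pan (209,188), dish (346,192), lamp box (345,246). There is also tall clutter (a cup at 180,90) behind and to the right of the balance.

```bash
cat > h.py <<'E'
import numpy as np,cv2
from workcell import env
from scipy.spatial.transform import Rotation as R
def rays(m,uv):
    uv=np.asarray(uv,float).reshape(-1,2)
    K=np.array([[m["fx"],0,m["cx"]],[0,m["fy"],m["cy"]],[0,0,1.]])
    n=cv2.undistortPoints(uv[:,None],K,np.array([m["k1"],0,0,0.]))[:,0]
    return np.c_[n[:,0],-n[:,1],-np.ones(len(n))]
def pose(m,s=None):
    if "world_from_camera" in m: return np.array(m["world_from_camera"])
    T=np.eye(4);T[:3,:3]=R.from_quat(s["eef_rot"]).as_matrix();T[:3,3]=s["tcp_pos"];return T@np.array(m["T_tool_cam"])
def plane(m,T,uv,z):
    r=rays(m,uv)@T[:3,:3].T; return T[:3,3]+r*((z-T[2,3])/r[:,2])[:,None]
def cloud(m,T,d):
    v,u=np.mgrid[:420,:560]; p=rays(m,np.c_[u.ravel(),v.ravel()])*d.reshape(-1,1)
    return (p@T[:3,:3].T+T[:3,3]).reshape(420,560,3)
def tri(o1,r1,o2,r2):
    A=np.c_[r1,-r2];s=np.linalg.lstsq(A,o2-o1,rcond=None)[0];a,b=o1+s[0]*r1,o2+s[1]*r2
    return (a+b)/2,np.linalg.norm(a-b)
def save(n,p): cv2.imwrite(f"pics/{n}.png",cv2.cvtColor(p,cv2.COLOR_RGB2BGR))
E
python3 - <<'E'
from h import *
W={}
for c in("scene","top"):
    im=cv2.imread(f"pics/{c}0.png");d=np.load(f"pics/{c}0.npy");m=env.camera_model(c);T=pose(m);P=cloud(m,T,d)
    hsv=cv2.cvtColor(im,cv2.COLOR_BGR2HSV);mk=cv2.inRange(hsv,(3,170,120),(16,255,255))
    n,l,st,ce=cv2.connectedComponentsWithStats(mk)
    for i in range(1,n):
        if st[i,4]>100: print(c,"orange",st[i],ce[i].round(1),np.median(P[l==i],0).round(4),"plane60",plane(m,T,ce[i],.06).round(4))
    W[c]=P
    roi=(P[...,0]>.36)&(P[...,0]<.72)&(P[...,1]>-.16)&(P[...,1]<.12)
    for lo,hi in((.015,.03),(.085,.105)):
        q=(roi&(P[...,2]>lo)&(P[...,2]<hi)).astype(np.uint8)
        n,l,st,ce=cv2.connectedComponentsWithStats(q); i=1+st[1:,4].argmax();pts=P[l==i]
        r=cv2.minAreaRect((pts[:,:2]*1000).astype(np.float32)); print(c,lo,st[i,4],np.median(pts[:,2]),r,cv2.boxPoints(r).round().tolist())
m=env.camera_model("top");P=W["top"]
print("bench",np.median(P[280:300,320:350,2]),"dish",P[192,346],"lamp",P[246,345],"cup",P[90,180])
for z in(0,.007,.014):print(plane(m,pose(m),[[346,192]],z))
E
```

```text
scene orange [209 171  28  22 235] [221.3 182.8] [ 0.4787 -0.0853  0.0609] plane60 [[ 0.4809 -0.0842  0.06  ]]
scene 0.015 2469 0.022377814204221358 ((568.3255615234375, -69.02967834472656), (249.68228149414062, 171.46151733398438), 7.928680896759033) [[433.0, -1.0], [457.0, -171.0], [704.0, -137.0], [680.0, 33.0]]
scene 0.085 4789 0.09673980712505659 ((587.3250122070312, -64.01513671875), (169.71780395507812, 154.3441162109375), 8.197905540466309) [[492.0, 0.0], [514.0, -152.0], [682.0, -128.0], [660.0, 24.0]]
top orange [202 228  24  21 304] [213.6 236.6] [ 0.4908 -0.0782  0.0606] plane60 [[ 0.4895 -0.0789  0.06  ]]
top 0.015 2012 0.021686808117419243 ((570.8925170898438, -68.27154541015625), (249.14471435546875, 170.2525177001953), 8.1430082321167) [[436.0, -2.0], [460.0, -170.0], [706.0, -135.0], [682.0, 34.0]]
top 0.085 6152 0.09617539234963479 ((590.4351196289062, -65.09895324707031), (168.56600952148438, 150.7373504638672), 8.114300727844238) [[496.0, -2.0], [518.0, -152.0], [685.0, -128.0], [663.0, 21.0]]
bench -0.00013977483087490583 dish [ 0.59168769 -0.36654549  0.01586358] lamp [ 0.47205626 -0.3595186   0.043524  ] cup [ 0.79366389 -0.00626188  0.08458112]
[[ 0.59321486 -0.36947784  0.        ]]
[[ 0.59254097 -0.3681839   0.007     ]]
[[ 0.59186709 -0.36688997  0.014     ]]
```

Base and cover agree from both views: yaw is 8.1° and the pan is at about (0.589, -0.065). The tab is at (0.484, -0.081, 0.0605), matching the given sizes. Next: press the tab and look again.

```bash
cat >> h.py <<'E'
YAW=0.1415; PAN=np.array([.5894,-.0655])
C,S=np.cos(YAW),np.sin(YAW)
def loc(x,z,y=0): return np.array([PAN[0]+C*x-S*y,PAN[1]+S*x+C*y,z])
def down(a,pos):
    best=None
    for k in(0,np.pi):
        q=(R.from_euler("z",a+k)*R.from_euler("x",np.pi)).as_quat()
        j=env.inverse_kinematics(pos,q)
        if j is not None and (best is None or abs(j[5])<best[0]): best=(abs(j[5]),q,j)
    return best[1],best[2]
E
python3 - <<'E'
from h import *
env.set_gripper(0.0)
p=loc(-.107,.10); q,j=down(YAW,p); print(p,np.round(j,2))
env.goto(p,q)
s=env.sense();print(s["time_s"],s["tcp_pos"],s["contact_force"])
hit=env.move_straight(loc(-.107,.046),vel=.04,stop_force=14)
s=env.sense();print(hit,s["time_s"],s["tcp_pos"],s["contact_force"])
env.move_straight(loc(-.135,.085),vel=.15)
env.move_straight(loc(-.21,.16),vel=.25)
# toward dish, wrist view
d=np.array([.592,-.367])
env.goto([d[0]-.05,d[1],.20],q)
env.set_gripper(.8)
s=env.sense();p_,dd=env.get_image("wrist");m=env.camera_model("wrist");T=pose(m,s);save("w1",p_);np.save("pics/w1.npy",dd);np.save("pics/w1T.npy",T)
print(s["time_s"],s["tcp_pos"],m["fx"],np.round(m["T_tool_cam"],3).tolist())
for r in env.spot_in("dish","wrist"):print("dish",np.round(r["xyz"],4),r["confidence"])
P,D=env.get_image("top");save("top1",P);np.save("pics/top1.npy",D)
for t in("dish","pan","tab","pan_centre"):
  for r in env.spot_in(t,"top")[:2]:print(t,np.round(r["xyz"],4),r["confidence"])
E
```

```text
[ 0.4834694  -0.08059003  0.1       ] [-0.34  0.18  1.87 -0.    1.09  1.09]
3.4417 [ 0.48389186 -0.08146165  0.10037745] [0.01526543 0.6375487  0.01506723]
True 4.5833 [ 0.48277301 -0.08055523  0.05056725] [-2.17694985  0.04415668  7.09937645]
7.4667 [ 0.5419753  -0.36701219  0.20007282] 291.3889867950876 [[0.0, 0.959, 0.282, 0.071], [1.0, -0.0, 0.0, 0.0], [0.0, 0.282, -0.959, -0.143], [0.0, 0.0, 0.0, 1.0]]
dish [ 0.5844 -0.3701  0.0078] 0.96
dish [ 0.6723 -0.127   0.0522] 0.48
dish [ 0.5924 -0.3641  0.0129] 0.74
pan [ 0.5863 -0.0668  0.0491] 0.81
tab [ 0.692  -0.0522  0.2139] 0.73
pan_centre [ 0.5901 -0.063   0.0549] 0.79
pan_centre [ 0.6907 -0.0552  0.2149] 0.33
```

View pics/w1.png

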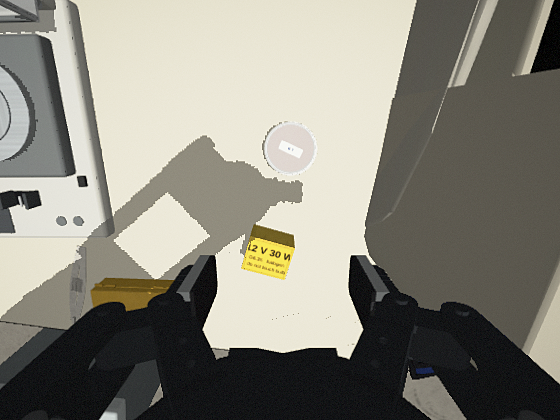

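View pics/top1.png

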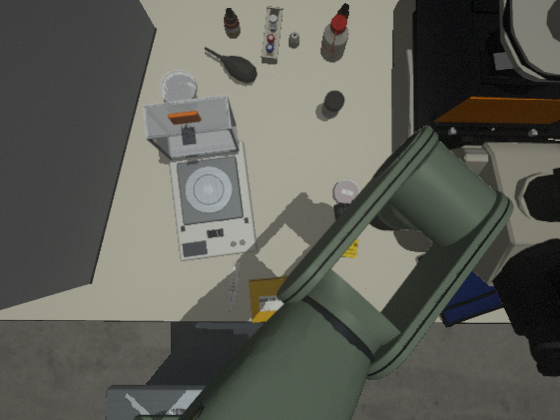

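The wrist view shows the dish at (290,148), clear of the lamp box at (270,252). Top view: the cover is open and upright with its tab at (185,117), the pan is bare at (209,188). Next I'll triangulate the dish and pan and check the side machine's clearance.

```bash
python3 - <<'E'
from h import *
mt=env.camera_model("top");Tt=pose(mt);mw=env.camera_model("wrist");Tw=np.load("pics/w1T.npy")
P0=cloud(mt,Tt,np.load("pics/top0.npy"));P1=cloud(mt,Tt,np.load("pics/top1.npy"));Pw=cloud(mw,Tw,np.load("pics/w1.npy"))
def circ(f,c,r0,r1):
    g=cv2.cvtColor(cv2.imread(f"pics/{f}.png"),cv2.COLOR_BGR2GRAY);x0,y0=c[0]-int(r1*1.6),c[1]-int(r1*1.6);w=int(r1*3.2)
    s=8;k=cv2.resize(g[max(y0,0):y0+w,max(x0,0):x0+w],None,fx=s,fy=s,interpolation=cv2.INTER_CUBIC)
    h=cv2.HoughCircles(k,cv2.HOUGH_GRADIENT,1.5,400,param1=60,param2=20,minRadius=r0*s,maxRadius=r1*s)
    return None if h is None else ((h[0,:2]+.5)/s-.5+np.array([max(x0,0),max(y0,0),.5])).round(2)
for f,c,r0,r1 in(("top0",(346,192),10,15),("w1",(290,148),22,31),("top1",(209,188),18,28)):print(f,circ(f,c,r0,r1))
# cloud-based
for n,P in(("top0",P0),("w",Pw)):
    q=(P[...,2]>.009)&(P[...,2]<.022)&(abs(P[...,0]-.592)<.05)&(abs(P[...,1]+.367)<.05)
    X=P[q];print(n,len(X),X.mean(0).round(4),X.min(0).round(4),X.max(0).round(4))
a=circ("top0",(346,192),10,15);b=circ("w1",(290,148),22,31)
if a is not None and b is not None:
    print(tri(Tt[:3,3],Tt[:3,:3]@rays(mt,a[0][:2])[0],Tw[:3,3],Tw[:3,:3]@rays(mw,b[0][:2])[0]))
q=(P1[...,2]>.045)&(P1[...,2]<.058)&(np.hypot(P1[...,0]-.589,P1[...,1]+.066)<.07);X=P1[q];print("pan",len(X),X.mean(0).round(4),X.min(0),X.max(0))
for xx in(.5,.55,.6,.65,.7):
    r=(abs(P0[...,0]-xx)<.02)&(P0[...,1]<-.41)
    X=P0[r&(P0[...,2]>.03)];print(xx,"machine ymax",np.sort(X[:,1])[-5:].round(3),"z",X[X[:,1].argmax(),2].round(3), "maxz of y>-.5",X[X[:,1]>-.5][:,2].max() if (X[:,1]>-.5).any() else None)
m=cv2.inRange(cv2.cvtColor(cv2.imread("pics/top1.png"),cv2.COLOR_BGR2HSV),(3,150,100),(16,255,255));m[:,250:]=0;X=P1[(m>0)&(P1[...,2]>.15)];print("tab",X.mean(0),X.min(0),X.max(0))
E
```

```text
top0 None
w1 [[287.91 147.22  26.56]]
top1 [[214.72 203.47  27.12]]
top0 536 [ 0.5929 -0.3679  0.0134] [ 0.5648 -0.3968  0.0092] [ 0.6217 -0.3393  0.018 ]
w 2306 [ 0.5908 -0.3689  0.0138] [ 0.5605 -0.3985  0.0111] [ 0.6199 -0.3393  0.0164]
pan 1713 [ 0.5909 -0.0654  0.052 ] [ 0.54141888 -0.12537921  0.0451682 ] [ 0.64498292 -0.0068595   0.05708592]
0.5 machine ymax [-0.472 -0.472 -0.472 -0.472 -0.471] z 0.041 maxz of y>-.5 0.24066389568040913
0.55 machine ymax [-0.469 -0.469 -0.469 -0.469 -0.469] z 0.049 maxz of y>-.5 0.2657517095479489
0.6 machine ymax [-0.469 -0.469 -0.469 -0.469 -0.469] z 0.064 maxz of y>-.5 0.33745874841340895
0.65 machine ymax [-0.41 -0.41 -0.41 -0.41 -0.41] z 0.339 maxz of y>-.5 0.4638521074533061
0.7 machine ymax [-0.41 -0.41 -0.41 -0.41 -0.41] z 0.339 maxz of y>-.5 0.4358087737657933
tab [ 0.69488751 -0.04978164  0.25248694] [ 0.68946438 -0.07376786  0.21341307] [ 0.70798575 -0.01775449  0.25715094]
```

```bash
python3 - <<'E'
from h import *
mt=env.camera_model("top");Tt=pose(mt)
P0=cloud(mt,Tt,np.load("pics/top0.npy"));P1=cloud(mt,Tt,np.load("pics/top1.npy"))
A=P1[(P1[...,2]>P0[...,2]+.04)&(P1[...,2]>.1)];A=A[A[:,0]>.35]
for z in np.arange(.1,.8,.05):
    X=A[(A[:,2]>=z)&(A[:,2]<z+.05)]
    if len(X)>20:print("arm z%.2f"%z,len(X),"x",X[:,0].min().round(3),X[:,0].max().round(3),"y",X[:,1].min().round(3),X[:,1].max().round(3))
for x in np.arange(.35,.85,.05):
    o=[]
    for z in np.arange(.1,.5,.1):
        X=P0[(abs(P0[...,0]-x)<.025)&(P0[...,2]>=z)&(P0[...,2]<z+.1)&(P0[...,1]<-.38)]
        o.append((round(z,1),X[:,1].max().round(3) if len(X)>3 else None))
    print(round(x,2),o)
s=env.sense();q=s["eef_rot"]
print(np.round(s["joint_pos"],2),s["time_s"],np.round(env.inverse_kinematics([.592,-.368,.0],q),2))
E
```

```text
arm z0.10 143 x 0.657 0.74 y -0.128 0.022
arm z0.15 129 x 0.659 0.742 y -0.128 0.021
arm z0.20 2929 x 0.652 0.744 y -0.127 0.029
arm z0.25 185 x 0.523 0.703 y -0.328 -0.026
arm z0.30 112 x 0.508 0.548 y -0.358 -0.297
arm z0.35 144 x 0.508 0.526 y -0.364 -0.335
arm z0.40 294 x 0.508 0.536 y -0.373 -0.332
arm z0.45 634 x 0.427 0.602 y -0.375 -0.251
arm z0.50 6566 x 0.42 0.61 y -0.431 -0.204
arm z0.55 20492 x 0.353 0.599 y -0.424 -0.126
arm z0.60 10499 x 0.358 0.426 y -0.266 -0.131
0.35 [(np.float64(0.1), None), (np.float64(0.2), None), (np.float64(0.3), np.float64(-0.52)), (np.float64(0.4), np.float64(-0.52))]
0.4 [(np.float64(0.1), None), (np.float64(0.2), None), (np.float64(0.3), np.float64(-0.515)), (np.float64(0.4), np.float64(-0.516))]
0.45 [(np.float64(0.1), np.float64(-0.493)), (np.float64(0.2), np.float64(-0.497)), (np.float64(0.3), np.float64(-0.513)), (np.float64(0.4), np.float64(-0.517))]
0.5 [(np.float64(0.1), np.float64(-0.473)), (np.float64(0.2), np.float64(-0.476)), (np.float64(0.3), np.float64(-0.516)), (np.float64(0.4), np.float64(-0.552))]
0.55 [(np.float64(0.1), np.f
[... 277 characters left out ...]
loat64(-0.526))]
0.65 [(np.float64(0.1), np.float64(-0.469)), (np.float64(0.2), np.float64(-0.472)), (np.float64(0.3), np.float64(-0.409)), (np.float64(0.4), np.float64(-0.429))]
0.7 [(np.float64(0.1), np.float64(-0.469)), (np.float64(0.2), None), (np.float64(0.3), np.float64(-0.41)), (np.float64(0.4), np.float64(-0.497))]
0.75 [(np.float64(0.1), np.float64(-0.469)), (np.float64(0.2), None), (np.float64(0.3), np.float64(-0.41)), (np.float64(0.4), np.float64(-0.483))]
0.8 [(np.float64(0.1), np.float64(-0.469)), (np.float64(0.2), None), (np.float64(0.3), np.float64(-0.41)), (np.float64(0.4), np.float64(-0.483))]
[-0.73  0.4   1.36 -0.    1.38  0.7 ] 7.8167 [-0.68  0.7   1.35  0.    1.09  0.75]
```

The arm's wrist would come close to the machine's overhang (y=-0.41, x≥0.64, z≈0.34). So I'll tilt the tool 15° back towards the robot for both grasp and placing. That also keeps it off the open cover.

```bash
cat >> h.py <<'E'
def tilt(q,t): return (R.from_rotvec(-t*np.array([-S,C,0]))*R.from_quat(q)).as_quat()
E
python3 - <<'E'
from h import *
d=np.array([.592,-.368]);q=env.sense()["eef_rot"];q0,_=down(YAW,[d[0],d[1],.1]);qt=tilt(q0,np.radians(15));np.save("qt.npy",qt);np.save("q0.npy",q0)
print(env.inverse_kinematics([*d,.001],qt))
env.set_gripper(.82)
env.goto([*d,.07],qt)
hit=env.move_straight([*d,.001],vel=.1,stop_force=6)
s=env.sense();print(hit,s["tcp_pos"],s["contact_force"])
if not hit:
    env.set_gripper(0.,25)
    s=env.sense();print("gap",s["finger_gap"],s["grip_force"],s["contact_force"])
    env.move_straight([*d,.12],vel=.15)
    s=env.sense();print("gap",s["finger_gap"],s["grip_force"],s["contact_force"],s["time_s"])
    p,D=env.get_image("wrist");save("w2",p)
E
```

```text
[-0.77463679  0.61121316  1.53030737  0.27498789  0.85734311  0.48888977]
False [ 0.59242104 -0.36838999  0.00136523] [-0.50781686 -1.18027238  0.44339559]
gap 0.6162701641196003 26.418521963059902 [-0.27877468 -0.27398898  3.63033798]
gap 0.618078830091378 26.26589398831129 [-0.4515606   0.1086752  -0.22955521] 10.7167
```

View pics/w2.png

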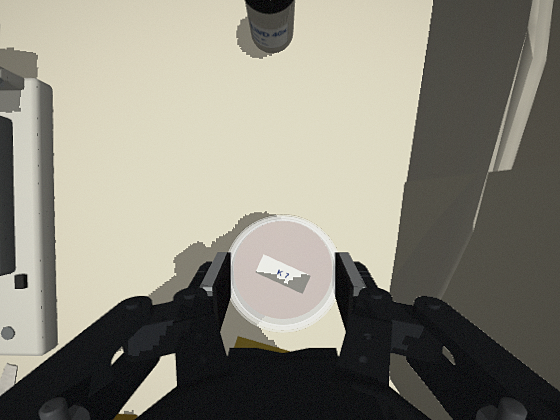

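The dish is held level between the pads, with its centre at about (283,272). I'll work out its offset in the grip, then move beside the pan and check the pan from the wrist camera.

```bash
python3 - <<'E'
from h import *
s=env.sense();m=env.camera_model("wrist");T=pose(m,s);t=np.array(s["tcp_pos"])
print("dish-tcp",plane(m,T,[283,272],t[2]-.001+.0137)-t)
mt=env.camera_model("top");print("pan top",plane(mt,pose(mt),[209,188.5],.052))
qt=np.load("qt.npy")
env.goto(loc(-.05,.14,y=-.10),qt)
s=env.sense();p,D=env.get_image("wrist");T=pose(m,s);save("w3",p);np.save("pics/w3.npy",D);np.save("pics/w3T.npy",T)
P=cloud(m,T,D);X=P[(P[...,2]>.048)&(P[...,2]<.056)&(np.hypot(P[...,0]-.589,P[...,1]+.066)<.07)]
print(len(X),X.mean(0),X.min(0),X.max(0),s["finger_gap"],s["tcp_pos"],s["time_s"])
for r in env.spot_in("pan_centre","wrist"):print(r)
E
```

```text
dish-tcp [[-0.001344   -0.00059531  0.0127    ]]
pan top [[ 0.59171675 -0.06601418  0.052     ]]
10909 [ 0.5882289  -0.0647665   0.05260684] [ 0.53831861 -0.11403792  0.04870099] [ 0.63789772 -0.01402787  0.05528899] 0.6171389304505259 [ 0.554641   -0.17252338  0.14017605] 11.5833
{'xyz': [0.5877, -0.0592, 0.0527], 'confidence': 0.91}
```

View pics/w3.png

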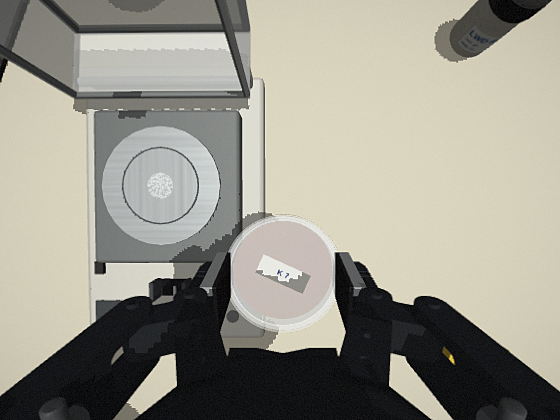

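The wrist view shows the empty pan at (161,186), the dish steady in the grip, and the cover standing clear. The wrist and top views put the pan at about (0.589, -0.065, 0.0525). Next is placing.

```bash
python3 - <<'E'
from h import *
x,y=.5893+.0010,-.065+.0006
env.move_straight([x,y,.10],vel=.18)
env.move_straight([x,y,.060],vel=.1)
f0=np.array(env.sense()["contact_force"])
hit=env.move_straight([x,y,.0500],vel=.02,stop_force=2.5)
s=env.sense();print(hit,s["tcp_pos"],np.array(s["contact_force"])-f0)
env.set_gripper(.80);env.sleep(.2)
s=env.sense();print(s["finger_gap"],s["contact_force"])
env.move_straight([x,y,.075],vel=.05)
b=loc(-.08,.15,y=-.03);env.move_straight(b,vel=.2)
m=env.camera_model("wrist")
s=env.sense();p,D=env.get_image("wrist");T=pose(m,s);save("w4",p)
P=cloud(m,T,D);X=P[(P[...,2]>.058)&(P[...,2]<.075)&(np.hypot(P[...,0]-.589,P[...,1]+.066)<.05)]
print(len(X),X.mean(0),X.min(0),X.max(0),s["time_s"])
A=np.c_[X[:,:2]-X[:,:2].mean(0),np.ones(len(X))];print("slope",np.linalg.lstsq(A,X[:,2],rcond=None)[0])
# tab open
for r in env.spot_in("tab","top")[:0]:pass
E
```

```text
False [ 0.59020902 -0.06432755  0.04990724] [-1.48263809 -0.23944762  1.37768681]
0.7986635407438891 [ 0.69075012  0.19674468 -0.05474872]
3992 [ 0.58768104 -0.06489016  0.06136363] [ 0.55800979 -0.09461414  0.05828287] [ 0.6175084  -0.03532862  0.06388601] 15.575
slope [-0.0005333   0.00021366  0.06136363]
```

View pics/w4.png

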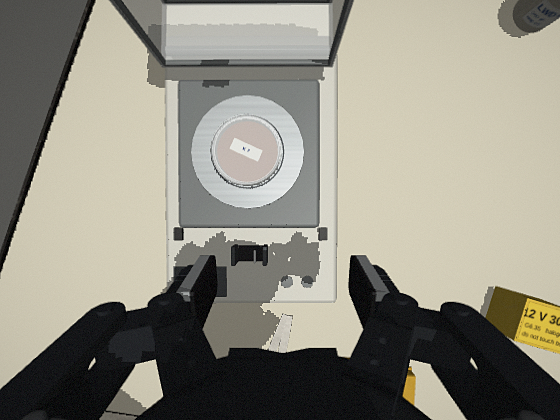

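The dish is flat (slope under 0.001) and centred within 2 mm. In the picture it sits at (247,150) inside the pan ring, with the cover still open. Now I'll swing the cover down, following its arc.

```bash
python3 - <<'E'
from h import *
q0=np.load("q0.npy")
def tcp(th,gap=0):
    xp=np.array([np.cos(th),-np.sin(th)]);zp=np.array([np.sin(th),np.cos(th)])
    p=np.array([.085,.045])-.192*xp+.015*zp+(-.011*np.cos(th)-.003)*xp+np.array([.011+gap,0])
    return loc(p[0],p[1])
ths=np.r_[np.linspace(1.6,.1,9),.03]
for th,g in((1.62,.03),(1.62,0),(.8,0),(0,0)): print(tcp(th,g).round(3),env.inverse_kinematics(tcp(th,g),q0) is not None)
env.move_straight(loc(-.08,.33),vel=.25)
env.set_gripper(0.)
a=tcp(1.62,.03);up=a.copy();up[2]=.33
env.goto(up,q0);env.move_straight(a,vel=.15)
s=env.sense();print(s["time_s"],s["tcp_pos"],s["contact_force"])
f0=np.array(s["contact_force"])
for th in ths:
    hit=env.move_straight(tcp(th),vel=.12,stop_force=18);s=env.sense()
    print(round(th,2),hit,np.round(s["tcp_pos"],3),(np.array(s["contact_force"])-f0).round(1),round(s["time_s"],1))
    if hit:break
else:
    p=tcp(0);p[2]=.046
    print(env.move_straight(p,vel=.03,stop_force=14));s=env.sense();print(s["tcp_pos"],s["contact_force"],s["time_s"])
E
```

```text
[ 0.738 -0.044  0.238] True
[ 0.709 -0.048  0.238] True
[ 0.555 -0.07   0.201] True
[ 0.48  -0.081  0.06 ] True
18.9 [ 0.73889603 -0.04467416  0.24049137] [ 0.4334006  -0.73912631  0.6247558 ]
1.6 False [ 0.706 -0.049  0.241] [1.6 0.2 0.2] 19.3
1.41 False [ 0.669 -0.054  0.242] [0.1 1.6 0.6] 19.8
1.23 False [ 0.632 -0.059  0.237] [ 0.6  0.4 -0.5] 20.2
1.04 False [ 0.597 -0.064  0.226] [ 0.3  1.9 -1.3] 20.7
0.85 False [ 0.564 -0.069  0.207] [0.1 1.5 1.2] 21.2
0.66 False [ 0.535 -0.073  0.183] [-0.2  2.2  0.8] 21.6
0.48 False [ 0.511 -0.077  0.152] [-0.9  1.2  1.2] 22.1
0.29 False [ 0.494 -0.079  0.118] [-0.2  1.4  1.7] 22.6
0.1 False [ 0.483 -0.081  0.081] [-1.2  1.5  0.4] 23.1
0.03 False [ 0.481 -0.081  0.066] [-1.6  0.6  0.3] 23.3
True
[ 0.48093557 -0.08126516  0.05037838] [-2.63855538 -0.13012121  9.90822639] 23.9
```

It pressed to the same depth as the first time. Now release and verify.

```bash
python3 - <<'E'
from h import *
p=np.array(env.sense()["tcp_pos"])
env.move_straight([p[0],p[1],.085],vel=.1);print(env.sense()["contact_force"])
env.move_straight([p[0]-.03,p[1],.12],vel=.15)
env.goto([.38,-.25,.25],np.load("q0.npy"));env.sleep(1)
P,D=env.get_image("top");save("top2",P)
for t in("tab","dish","lamp_box"):
  for r in env.spot_in(t,"top")[:2]:print(t,np.round(r["xyz"],4),r["confidence"])
m=env.camera_model("top");Q=cloud(m,pose(m),D);h=cv2.inRange(cv2.cvtColor(P,cv2.COLOR_RGB2HSV),(3,150,100),(16,255,255));h[:,250:]=0
X=Q[(h>0)&(Q[...,0]<.52)&(Q[...,0]>.45)];print("tab",np.median(X,0));Y=Q[(abs(Q[...,0]-.589)<.09)&(abs(Q[...,1]+.065)<.08)&(Q[...,2]>.085)];print("cover",np.median(Y[:,2]),Y[:,2].max(),env.sense()["time_s"])
E
```

```text
[-0.11474879  0.4877784   0.82480545]
tab [ 0.5846 -0.0698  0.0976] 0.73
lamp_box [ 0.4714 -0.354   0.041 ] 0.72
tab [ 0.48888412 -0.07886886  0.06031827]
cover 0.09617841412239836 0.10162367595263733 26.9583
```

View pics/top2.png

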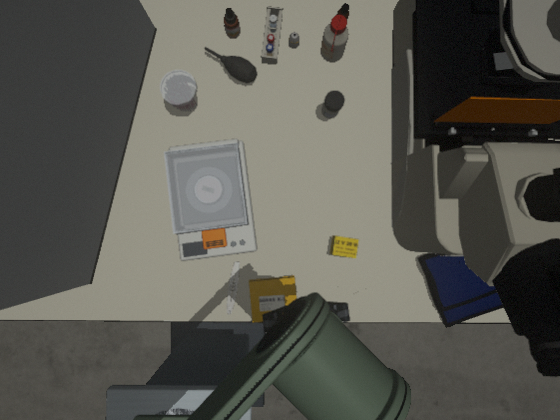

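The cover is shut: tab at 0.060 m and top at 0.096 m after more than 1 s. The dish sits mid-pan at (208,190), and the lamp box at (345,246) hasn't moved.

```bash
python3 -c "
from workcell import env
print(env.finish_job())"
```

```text
the job is handed in; nothing more can be done
None
```

The job is handed in at about 27 s of the 67 s allowed: the dish lies flat and within 2 mm of the pan's centre, the cover is latched shut over it, and the lamp box was left where it stood.

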